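# Release the ratchet and lower the vial press

### The arm

A 6-joint arm with a two-finger parallel gripper is mounted at the origin on a cart in front of the work surface, level with it; the furniture and walls round the work are solid. World frame = base frame: x ahead of the robot, y to its left, z up, the work surface at z = 0. Lengths are in m, angles in rad, forces in N, time in s.
With the tool pointing down it reaches from about 0.375 to 0.9 m from the base axis. Payload 3.1 kg.
Tool frame: the origin (TCP) lies on the centre line of the jaws, within the pads' length; the fingertips stand 19 mm ahead of it and the grasp point (between the pads) is the TCP; z points along the fingers, y is the line along which they close (so a half turn about z gives the same grasp; the last joint's range is limited). The gripper opens to 85 mm and grips with 20 to 120 N. Pads are 22 mm wide; open, the fingers measure 114 mm over their backs; the gripper's body (76 mm by 85 mm) begins 54 mm behind the grasp point. The pads swing forward as they close: fully open they stand 13 mm farther back than shut.
Start: joints at [-1.446, 0.527, 1.433, -0, 1.181, -0.178], TCP at [0.187, -0.596, 0.25] pointing down, gripper open.
Joint ranges: [-3.08, 3.08], [-0.75, 2.2], [0.22, 2.44], [-1.43, 4.57], [0, 2.65], [-2.85, 2.85]. Speed limits (rad/s): [2.79, 2.79, 3.14, 3.14, 3.14, 3.14].

### API

Orientations are given as a unit quaternion [x, y, z, w].
In Python, from station import manip gives the robot as it stands.
- The arm moves only by the tool servo_tool, never from a script. Its argument "rows" is a list that holds one entry, the list of rows, each a list of 7 numbers: the turn, a rotation vector about the tool's x, y, z in degrees, then the shift along the tool's x, y, z in m, then the gripper command: -1 is shut, 1 is fully open, values between are in proportion. In form: [[[wx, wy, wz, tx, ty, tz, jaw], ...]]. A call has 1 to 8 rows; each row shifts and turns the commanded pose from where the row before left it, along the tool's axes as they then stand; what a row does not reach is not made up. A row lasts 1/12 s, in which the tool goes at most 41.7 mm and 7.16 degrees, less where a joint would pass 70% of its speed; a pose out of reach is approached as far as the arm can. A call is refused whole if a number of a shift passes 0.0417 or a number of a turn 7.16, either way. A call with a gripper value outside its range is refused whole. The fingers move at their own pace and stop on an object; "squeeze" is the grip in N (left out, the last holds). Time passes only in rows, so rows that do not move let the fingers close. It gives the time, the measured TCP pose, the force, the opening and the grip force at its end, in the units of the state.
- manip.sense(): the state, without advancing time (a new reading comes with each control period).
- manip.snapshot(name): name is "side" or "top"; returns the picture (420x560x3 uint8, blue, green, red); there is no depth.
- manip.camera_info(name): a dict with "K" (3x3 intrinsics, pixels), "camera_from_world" (4x4, takes a point from world to camera coordinates). Camera axes: x right, y down, z forward; pixel columns grow to the right and rows downward; lengths in m; the calibration is good to about 2 mm. A picture is of the moment at which its call begins. camera_info takes no time and is no camera call.
- manip.sign_off(): hands the job in; it is judged then, once.
The state is a dict: "t": time; "q": joint angles; "qd": joint speeds; "tau": joint torques, N m; "tcp_pos": TCP position; "tool_rot": TCP orientation; "force": force on the tool from outside, world axes, zero at the start; "ft_torque": the same for the moment, N m; "finger_gap": opening from 0.0 (shut) to 1.0 (fully open); "gripper_force": force on a finger pad.
Only numpy, scipy, OpenCV 4.12 (cv2) and the standard library are available. Lean on these libraries where they do the work, as an engineer would, in place of code of your own. Each camera call takes 0.05 s, during which the arm holds its last target. There are 200 camera calls.

### The job

The arm of the vial press is held up by its ratchet. Using only the fingers, press the pawl's red tab fully down so that it frees the ratchet, where it stays by itself, then push the blue arm down by its black pad, all the way to its stop, so that the foot holds the vial in its nest. Lift nothing, and leave the vials and bottles standing where they are.

Things in the scene. Friction and masses are not known exactly. Their poses are not given: they have to be found in the camera images.
- press: Vial press fixed to the bench, grey base plate 74 x 275 x 12 mm. Origin on the bench surface under the plate; y runs along the press, from the black handle pad end (-y) to the red pawl tab end (+y); z up. Arm and pawl swing in its y-z plane.
- pivot_pin (a point): Middle of the arm's pivot pin, 85 mm above the bench. A spring-loaded round foot 26 mm wide hangs under the arm, 85 mm from the pivot, above the vial's nest.
- press_arm (a joint): Blue arm's angle, rad: 0 = raised 43 degrees, grows as it is pushed down, 0.75 = level, at its stop. Starts between 0 and 0.10. With the pawl engaged a ratchet tooth stops it near 0.14 (it gives a little if forced); more teeth follow. A friction hinge: it stays where left; takes 3 to 10 N straight down on the handle pad, a few N more for the last few degrees as the foot's spring meets the vial.
- handle_top (a point): Centre of the top face of the black ribbed handle pad at the free end of the arm (34 mm across x 44 mm along the arm), 172 mm from the arm's pivot and 10 mm above the arm's centre line. It moves in an arc, from about 210 mm above the bench when raised to about 95 mm when down, and outwards along the press's -y.
- pawl (a joint): Ratchet pawl's angle, rad: 0 = engaged in the wheel, grows as the red tab is pressed down, 0.36 = fully pressed, at its stop. Its pin is stiff, so it stays where it is left; it counts as free above 0.24 and is clear of the teeth from about 0.2.
- tab_top (a point): Centre of the top face of the red thumb tab of the pawl (30 mm across x 40 mm along the press), 50 mm outward (+y of press) from the pawl's pin and about 94 mm above the bench. Fully pressed it has gone down about 20 mm and outward 9 mm. It takes about 5 N straight down.
- press_vial: Small amber vial with grey cap, 23 mm wide, 47 tall, standing loose in the press's 27 mm wide, 10 mm deep nest under the foot; origin at the centre of its underside, 12 mm above the bench.
- blue_vial_1: white vial with blue cap, 30 mm wide, 58 tall, standing on the bench behind the press; bystander; origin at the centre of its underside
- blue_vial_2: white vial with blue cap, 30 mm wide, 56 tall, standing on the bench behind the press; bystander; origin at the centre of its underside
- blue_vial_3: white vial with blue cap, 31 mm wide, 58 tall, right of the press; bystander; origin at the centre of its underside
- amber_vial: amber vial with grey cap, 36 mm wide, 75 tall, right of the press; bystander; origin at the centre of its underside
- brown_bottle: small brown bottle, 38 mm wide, 87 tall, left of the press; bystander; origin at the centre of its underside
- white_flask: white flat flask, 44x59 mm, 109 tall, left behind the press; bystander; origin at the centre of its underside

How it is judged:
On the way, in this order (a step that is already met when the one before it is completed fails the run):
1. the pawl is pressed free while the arm is still up (value of joint pawl above 0.24 rad and value of joint press_arm below 0.25 rad), for 0.1 s.
2. the arm is pushed down to its stop (value of joint press_arm above 0.7 rad), for 0.2 s.
At the end, for the whole second after the job is handed in: The arm is down (joint above 0.70 of 0.75), the pawl is still free (above 0.24), the foot presses on the vial with more than 1 N, and the vial stands upright (within 0.12 rad), at rest, within 10 mm of where it stood in its nest (value of joint press_arm above 0.7 rad and value of joint pawl above 0.24 rad and contact force between press_arm and press_vial above 1 N and angle between press_vial's own z axis and vertical below 0.12 rad and distance of press_vial from where it was at the start of the episode below 0.01 m and linear speed of press_vial below 0.02 m/s); the robot touches nothing.
It fails at once if the press is pushed with the robot's arm or gripper body instead of the fingers (contact force between the arm and press above 5 N).
It fails at once if the press arm is lifted above its start range (value of joint press_arm below -0.03 rad).
It fails at once if the vial in the press is lifted or shifted by more than 10 mm (distance of press_vial from where it was at the start of the episode above 0.01 m).
It fails at once if a bystander vial or bottle is moved by more than 15 mm (distance of any of blue_vial_1, blue_vial_2, blue_vial_3, amber_vial, brown_bottle, white_flask from where it was at the start of the episode above 0.015 m).
It fails at once if a bystander vial or bottle is tipped over (angle between any of blue_vial_1, blue_vial_2, blue_vial_3, amber_vial, brown_bottle, white_flask's own z axis and vertical above 0.35 rad).
It also fails if it takes over 42 s, if anything falls off the work surface, if the arm or the gripper's body presses on something with over 40 N, if the wrist force passes 120 N, or if a joint passes its speed limit or range.

## Working session

There is one attempt and no reset: what is moved stays moved. The work goes in short steps, Python scripts to look and compute and a tool call to move; the robot and the scene stay as the last step left them, time stands still between calls to the robot, and variables do not carry over. Pictures are saved under pics/ and viewed, at most 10 in all, crops included, and the job is handed in when it is done.

Besides the shell and the picture viewer there is one more tool, called after "Call:" as name(argument=value, ...), one argument or row to a line, values as JSON. servo_tool: Moves the arm, as the interface text tells. Its arguments: {"type":"object","properties":{"rows":{"type":"array","items":{"type":"array","items":{"type":"array","items":{"type":"number"}}}},"squeeze":{"type":"number"}},"required":["rows"]}

```bash
mkdir -p pics; python3 - <<'E'
from station import manip
import cv2
for n in("side","top"):
    cv2.imwrite(f"pics/{n}0.png",manip.snapshot(n)); c=manip.camera_info(n); print(n,c["K"],c["camera_from_world"])
s=manip.sense(); print(s["t"],s["tcp_pos"],s["tool_rot"],s["force"])
E
```

```text
side [[499.51287399   0.         272.88302049]
 [  0.         499.51287399 203.99532798]
 [  0.           0.           1.        ]] [[-0.83799958 -0.54552336  0.01268705  0.53685643]
 [-0.30511076  0.44916297 -0.83973808  0.25646131]
 [ 0.45239819 -0.70757112 -0.54284343  1.06516306]
 [ 0.          0.          0.          1.        ]]
top [[475.03313119   0.         280.25376761]
 [  0.         475.03313119 211.77003826]
 [  0.           0.           1.        ]] [[ 0.01110719 -0.9999321  -0.00352471  0.11764208]
 [-0.98227467 -0.0102513  -0.18716671  0.56308747]
 [ 0.18711787  0.00554113 -0.98232184  1.11267815]
 [ 0.          0.          0.          1.        ]]
0.1 [ 0.18693595 -0.59573456  0.24943191] [ 9.88484876e-01  1.51316524e-01  5.04634926e-05 -9.77734950e-04] [-0.05598631  0.35796251 -0.4230676 ]
```

View pics/side0.png

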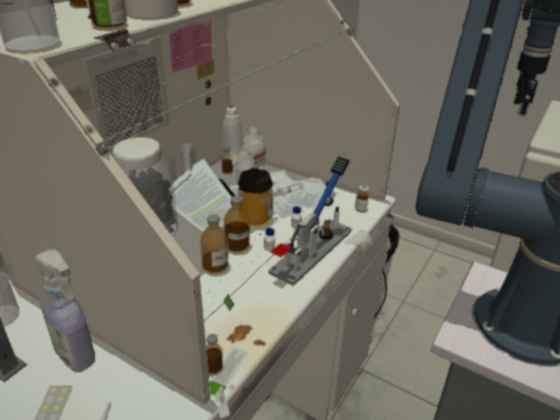

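View pics/top0.png

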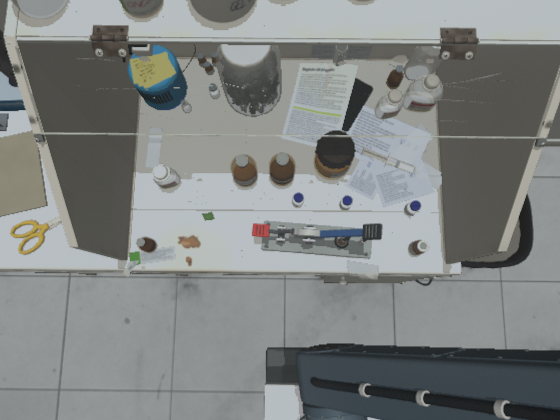

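The side view shows the press with its blue arm, the black pad near (341,163) and the red tab near (281,249). In the top view the tab is near (261,231) and the pad near (372,231). Next I'll mask the colours and triangulate.

```bash
cat > h.py <<'E'
import numpy as np, cv2
from station import manip
C={n:manip.camera_info(n) for n in("side","top")}
P={n:C[n]["K"]@np.array(C[n]["camera_from_world"])[:3] for n in C}
def tri(s,t):
    X=cv2.triangulatePoints(P["side"],P["top"],np.array(s,float).reshape(2,1),np.array(t,float).reshape(2,1)); return (X[:3]/X[3]).ravel()
def plane(n,p,z):
    M=P[n]; H=np.c_[M[:,0],M[:,1],M[:,2]*z+M[:,3]]; v=np.linalg.solve(H,[p[0],p[1],1]); return v[:2]/v[2]
def blob(im,roi,f):
    x0,y0,x1,y1=roi; h=im[y0:y1,x0:x1].astype(int); m=f(h[...,0],h[...,1],h[...,2]).astype(np.uint8)
    n,l,st,c=cv2.connectedComponentsWithStats(m); i=1+st[1:,4].argmax()
    cs,_=cv2.findContours((l==i).astype(np.uint8),0,2); r=cv2.boxPoints(cv2.minAreaRect(cs[0]))+[x0,y0]
    return c[i]+[x0,y0],st[i,4],r
E
python3 - <<'E'
from h import *
s=cv2.imread("pics/side0.png");t=cv2.imread("pics/top0.png")
red=lambda b,g,r:(r>120)&(g<70)&(b<70)
blk=lambda b,g,r:(np.maximum(np.maximum(r,g),b)<60)
blu=lambda b,g,r:(b>100)&(r<60)
for nm,f,rs,rt in(("red",red,(262,235,300,262),(245,215,280,245)),("blk",blk,(322,150,360,185),(355,215,390,245)),("blue",blu,(308,165,345,220),(310,220,370,245))):
    a=blob(s,rs,f);b=blob(t,rt,f); print(nm,a[:2],b[:2],tri(a[0],b[0]).round(4)); print(a[2].round().tolist(),b[2].round().tolist())
for p in((263,253),(370,257),(373,227),(264,223)): print(p,plane("top",p,.012).round(4))
# front rods
print("rod",plane("top",(300,135),.5))
a=cv2.resize(s[150:290,255:385],None,fx=4.2,fy=4.2,interpolation=2)
b=cv2.resize(t[180:270,230:435],None,fx=3.8,fy=3.8,interpolation=2)
cv2.imwrite("pics/sc.png",a);cv2.imwrite("pics/tc.png",b)
E
```

```text
red (array([280.42857143, 249.58730159]), np.int32(126)) (array([265., 236.]), np.int32(5)) [0.5057 0.1629 0.0836]
[[271.0, 251.0], [282.0, 240.0], [290.0, 248.0], [279.0, 258.0]] [[267.0, 236.0], [267.0, 236.0], [263.0, 236.0], [263.0, 236.0]]
blk (array([339.65625 , 165.921875]), np.int32(192)) (array([371.39130435, 232.87826087]), np.int32(115)) [ 0.4918 -0.0703  0.2004]
[[331.0, 171.0], [338.0, 156.0], [349.0, 161.0], [341.0, 176.0]] [[363.0, 225.0], [380.0, 225.0], [380.0, 240.0], [363.0, 240.0]]
blue (array([325.70238095, 193.04166667]), np.int32(168)) (array([341.16901408, 233.33802817]), np.int32(71)) [ 0.4967 -0.0128  0.1497]
[[314.0, 213.0], [333.0, 173.0], [337.0, 175.0], [317.0, 215.0]] [[324.0, 230.0], [356.0, 230.0], [356.0, 235.0], [324.0, 235.0]]
(263, 253) [0.4642 0.1659]
(370, 257) [ 0.4571 -0.1014]
(373, 227) [ 0.533  -0.1108]
(264, 223) [0.5403 0.1648]
rod [0.59775824 0.09201945]
```

View pics/sc.png

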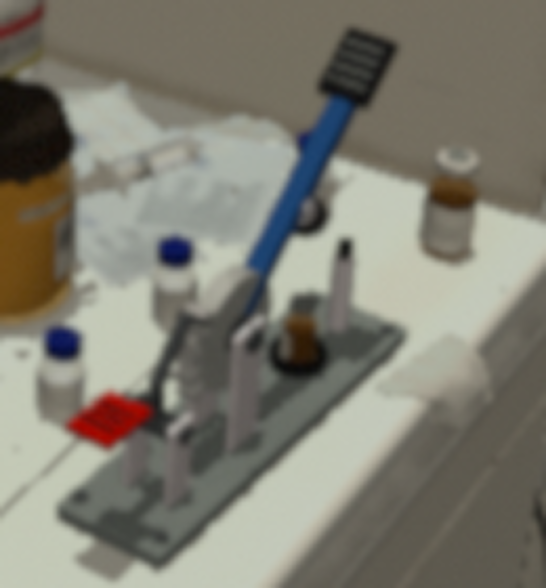

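View pics/tc.png

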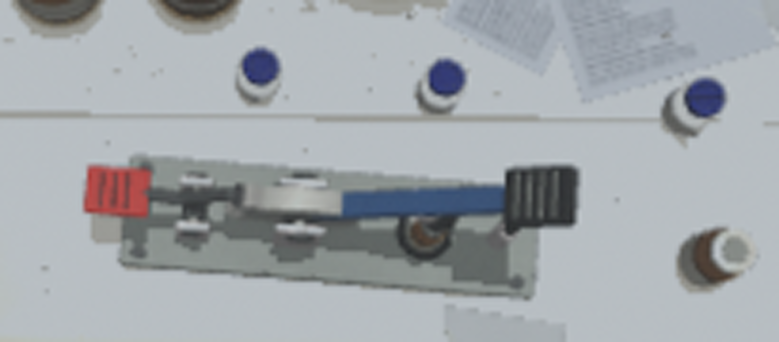

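The crops show the tab top centred near top (261,230) / side (281.5,249.5) and the pad top near top (372.4,231.8) / side (340,166). The right cabinet wall has its front corner near side (397,105) / top (500,250). I'll work out the press frame, that wall and the bystanders.

```bash
python3 - <<'E'
from h import *
f=lambda x,y:(230+x/3.8,180+y/3.8); g=lambda x,y:(255+x/4.2,150+y/4.2)
print("tab",tri(g(112,418),f(118,190)).round(4),"pad",tri(g(358,68),f(541,197)).round(4))
print("tab corners", tri(g(69,422),f(86,166)).round(4), tri(g(118,392),f(150,168)).round(4),tri(g(106,443),f(88,216)).round(4),tri(g(152,410),f(150,217)).round(4))
c=[plane("top",f(*p),.012) for p in((120,264),(530,297),(135,157))]; print("corners",np.round(c,4))
d=c[0]-c[1]; print("len",np.linalg.norm(d),"dir deg from +y",np.degrees(np.arctan2(-d[0],d[1])))
print("nest mouth",plane("top",f(425,235),.022))
print("wall corner",tri((397,105),(500,250)).round(3),"amber",plane("top",f(735,250),.075),"bv3",plane("top",f(705,98),.058),"bv2",plane("top",f(446,77),.056))
print("brown",plane("top",(142,243),.087),"flask",plane("top",(160,170),.109))
print("left wall corner L", tri((205,280),(75,245)).round(3))
E
```

```text
tab [0.51   0.168  0.0876] pad [ 0.4929 -0.0734  0.1981]
tab corners [0.5244 0.188  0.0916] [0.5217 0.1473 0.0877] [0.497  0.1879 0.0885] [0.4949 0.1485 0.0867]
corners [[ 0.473   0.1697]
 [ 0.4542 -0.1   ]
 [ 0.5447  0.161 ]]
len 0.2703050077245519 dir deg from +y -3.9967980578638307
nest mouth [ 0.49312091 -0.03035913]
wall corner [ 0.447 -0.297  0.295] amber [ 0.47902536 -0.21710708] bv3 [ 0.57926589 -0.20730802] bv2 [ 0.59181404 -0.04102998]
brown [0.47710034 0.44833173] flask [0.6492949  0.41039651]
left wall corner L [0.44  0.513 0.288]
```

Call:
servo_tool(
  rows=[
    [[0, 0, 7.13, 0, 0, -0.04, -1], [0, 0, 7.13, 0, 0, -0.04, -1], [0, 0, 7.13, 0, 0, -0.04, -1], [0, 0, 0, 0.018, -0.032, -0.006, -1], [0, 0, 0, 0.018, -0.032, -0.006, -1], [0, 0, 0, 0.018, -0.032, -0.006, -1], [0, 0, 0, 0.018, -0.032, -0.006, -1], [0, 0, 0, 0.018, -0.032, -0.006, -1]],
  ],
)

```text
t: 0.77
tcp_pos: [0.2883, -0.4412, 0.4001]
tool_rot: [0.999, -0.035, -0.0, -0.0]
force: [0.5, -0.7, 0.2]
finger_gap: -0.001
gripper_force: 0.0
```

```bash
python3 - <<'E'
from h import *
def ray(n,p):
    M=P[n]; c=-np.linalg.solve(M[:,:3],M[:,3]); return c,np.linalg.solve(M[:,:3],[*p,1])
c,a=ray("side",(100,150)); _,b=ray("side",(350,30)); nrm=np.cross(a,b)
for p in((300,135),(300,190),(300,40)):
    o,d=ray("top",p); print(p,(o+d*(nrm@(c-o))/(nrm@d)).round(3))
E
```

```text
(300, 135) [0.614 0.09  0.455]
(300, 190) [0.506 0.092 0.52 ]
(300, 40) [0.877 0.085 0.299]
```

Call:
servo_tool(
  rows=[
    [[0, 0, 0, 0.016, -0.036, 0, -1], [0, 0, 0, 0.016, -0.036, 0, -1], [0, 0, 0, 0.016, -0.036, 0, -1], [0, 0, 0, 0.016, -0.036, 0, -1], [0, 0, 0, 0.016, -0.036, 0, -1], [0, 0, 0, 0.016, -0.036, 0, -1], [0, 0, 0, 0.008, -0.04, 0.005, -1], [0, 0, 0, 0.008, -0.04, 0.005, -1]],
  ],
)

```text
t: 1.43
tcp_pos: [0.4206, -0.1537, 0.3901]
tool_rot: [0.999, -0.035, 0.0, 0.0]
force: [-0.2, -0.0, 0.1]
finger_gap: -0.003
gripper_force: 0.0
```

Call:
servo_tool(
  rows=[
    [[0, 0, 0, 0.0085, -0.039, 0.01, -1], [0, 0, 0, 0.0085, -0.039, 0.01, -1], [0, 0, 0, 0.0085, -0.039, 0.01, -1], [0, 0, 0, 0.0085, -0.039, 0.01, -1], [0, 0, 0, 0.0085, -0.039, 0.01, -1], [0, 0, 0, 0.0085, -0.039, 0.01, -1], [0, 0, 0, 0.0085, -0.039, 0.01, -1], [0, 0, 0, 0.0085, -0.039, 0.01, -1]],
  ],
)

```text
t: 2.1
tcp_pos: [0.5095, 0.1531, 0.3095]
tool_rot: [0.999, -0.035, -0.0, 0.0]
force: [0.6, 0.2, -0.0]
finger_gap: -0.001
gripper_force: 0.0
```

Call:
servo_tool(
  rows=[
    [[0, 0, 0, 0, -0.01, 0.035, -1], [0, 0, 0, 0, -0.009, 0.035, -1], [0, 0, 0, 0.001, 0, 0.035, -1], [0, 0, 0, 0, 0, 0.035, -1], [0, 0, 0, 0, 0, 0.015, -1], [0, 0, 0, 0, 0, 0, -1]],
  ],
)

```text
t: 2.6
tcp_pos: [0.5087, 0.1697, 0.1511]
tool_rot: [0.999, -0.035, -0.005, 0.001]
force: [-0.3, 0.5, 1.0]
finger_gap: -0.001
gripper_force: 0.0
```

```bash
python3 - <<'E'
from h import *
s=manip.snapshot("side");t=manip.snapshot("top"); print(manip.sense()["tcp_pos"])
a=cv2.resize(s[160:280,225:345],None,fx=4.5,fy=4.5,interpolation=2); b=cv2.resize(t[200:270,235:300],(501,540),interpolation=2)
cv2.imwrite("pics/a1.png",cv2.resize(np.hstack([a,b[:,:]]),(800,415)))
E
```

```text
[0.51190921 0.16991218 0.15495714]
```

View pics/a1.png

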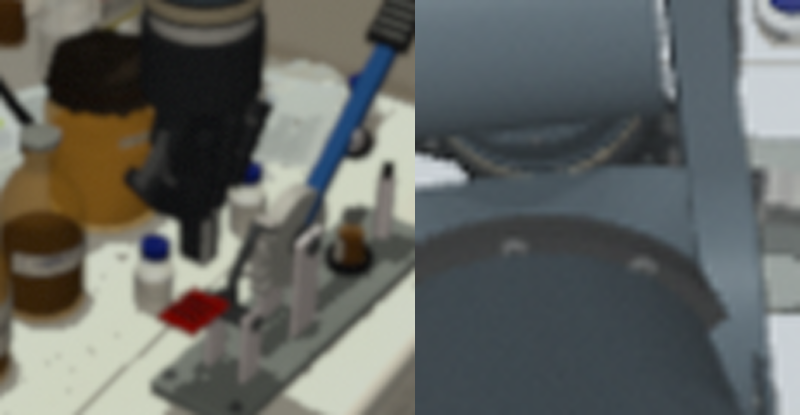

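The fingers stand above the red tab (tips near (198,260), tab near (195,310) in the crop) and clear the raised arm. I'll descend.

Call:
servo_tool(
  rows=[
    [[0, 0, 0, 0, 0, 0.02, -1], [0, 0, 0, 0, 0, 0.015, -1], [0, 0, 0, 0, 0, 0.005, -1], [0, 0, 0, 0, 0, 0.004, -1], [0, 0, 0, 0, 0, 0, -1]],
  ],
)

```text
t: 3.12
tcp_pos: [0.5129, 0.17, 0.1122]
tool_rot: [0.999, -0.035, 0.001, -0.0]
force: [-0.3, 0.2, 0.0]
finger_gap: 0.002
gripper_force: 0.0
```

Call:
servo_tool(
  rows=[
    [[0, 0, 0, 0, 0, 0.005, -1], [0, 0, 0, 0, -0.001, 0.005, -1], [0, 0, 0, 0, -0.002, 0.005, -1], [0, 0, 0, 0, -0.002, 0.004, -1], [0, 0, 0, 0, 0, 0, -1]],
  ],
)

```text
t: 3.53
tcp_pos: [0.5142, 0.1783, 0.0953]
tool_rot: [0.999, -0.036, 0.003, -0.003]
force: [-1.8, 10.7, 10.4]
finger_gap: 0.001
gripper_force: 6.6
```

Call:
servo_tool(
  rows=[
    [[0, 0, 0, 0, -0.006, 0.002, -1], [0, 0, 0, 0, -0.001, 0.004, -1], [0, 0, 0, 0, -0.001, 0.004, -1], [0, 0, 0, 0, 0, 0, -1]],
  ],
)

```text
t: 3.87
tcp_pos: [0.5157, 0.1826, 0.0926]
tool_rot: [0.999, -0.033, 0.005, 0.001]
force: [-12.2, -6.7, 62.8]
finger_gap: 0.003
gripper_force: 28.1
```

Call:
servo_tool(
  rows=[
    [[0, 0, 0, 0, 0, -0.012, -1], [0, 0, 0, 0, 0, -0.03, -1], [0, 0, 0, 0, 0, -0.04, -1], [0, 0, 0, 0, 0, -0.04, -1], [0, 0, 0, 0, 0, -0.04, -1], [0, 0, 0, 0, 0, -0.03, -1], [0, 0, 0, 0, 0, 0, -1]],
  ],
)

```text
t: 4.45
tcp_pos: [0.5172, 0.1837, 0.2829]
tool_rot: [0.999, -0.035, 0.009, -0.002]
force: [0.3, 0.2, -0.1]
finger_gap: -0.002
gripper_force: 0.0
```

```bash
python3 - <<'E'
from h import *
s=manip.snapshot("side"); st=manip.sense(); print(st["tcp_pos"],st["force"])
red=lambda b,g,r:(r>120)&(g<70)&(b<70); blk=lambda b,g,r:(np.maximum(np.maximum(r,g),b)<60)
print(blob(s,(255,230,300,272),red)[:2],blob(s,(322,150,360,185),blk)[:2])
cv2.imwrite("pics/a2.png",cv2.resize(s[150:290,245:385],None,fx=4.2,fy=4.2,interpolation=2))
E
```

```text
[0.5155025  0.1833158  0.27968658] [-0.16697221  0.0412652  -0.22916367]
(array([278.6, 250.8]), np.int32(5)) (array([339.70786517, 165.97191011]), np.int32(178))
```

View pics/a2.png

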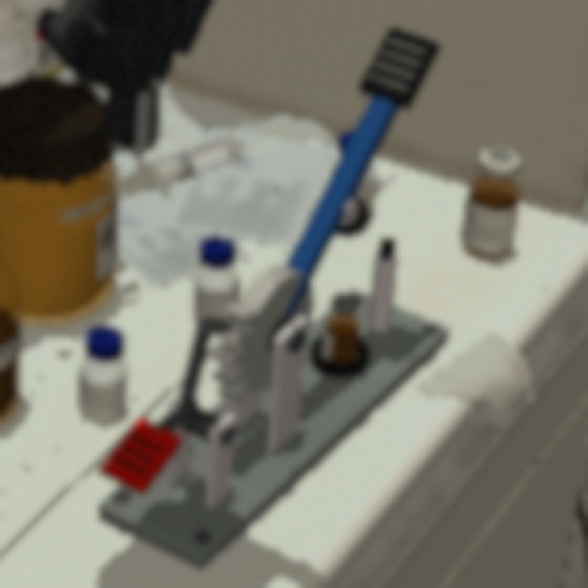

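The red tab is pressed down (tab now near (140,455) in the crop, wider and tilted). The pawl stands clear of the wheel, and the arm is still up. Now I'll go to the pad.

Call:
servo_tool(
  rows=[
    [[0, 0, 0, -0.0008, 0.035, 0, -1], [0, 0, 0, -0.0008, 0.035, 0, -1], [0, 0, 0, -0.0008, 0.035, 0, -1], [0, 0, 0, -0.0008, 0.035, 0, -1], [0, 0, 0, -0.0008, 0.035, 0, -1], [0, 0, 0, -0.0008, 0.035, 0, -1], [0, 0, 0, -0.0008, 0.035, 0, -1], [0, 0, 0, 0, 0, 0, -1]],
  ],
)

```text
t: 5.17
tcp_pos: [0.49, -0.0665, 0.2738]
tool_rot: [0.999, -0.038, -0.0, 0.001]
force: [0.2, 0.3, 0.2]
finger_gap: 0.001
gripper_force: 0.0
```

Call:
servo_tool(
  rows=[
    [[0, 0, 0, 0, 0, 0.025, -1], [0, 0, 0, 0, 0, 0.02, -1], [0, 0, 0, 0, 0, 0.01, -1], [0, 0, 0, 0, 0, 0, -1]],
  ],
)

```text
t: 5.5
tcp_pos: [0.4888, -0.0603, 0.2172]
tool_rot: [0.999, -0.035, -0.002, -0.001]
force: [-0.5, 0.1, -0.8]
finger_gap: 0.004
gripper_force: 0.0
```

Call:
servo_tool(
  rows=[
    [[0, 0, 0, 0.003, 0.006, 0.005, -1], [0, 0, 0, 0, 0.005, 0.007, -1], [0, 0, 0, 0, 0.006, 0.007, -1], [0, 0, 0, 0, 0.005, 0.007, -1], [0, 0, 0, 0, 0.005, 0.008, -1], [0, 0, 0, 0, 0.004, 0.007, -1], [0, 0, 0, 0, 0, 0, -1]],
  ],
)

```text
t: 6.08
tcp_pos: [0.4903, -0.0916, 0.1775]
tool_rot: [0.999, -0.035, -0.001, -0.001]
force: [0.0, -0.7, 0.6]
finger_gap: -0.002
gripper_force: 0.0
```

```bash
python3 - <<'E'
from h import *
s=manip.snapshot("side"); st=manip.sense(); print(st["tcp_pos"],st["force"])
cv2.imwrite("pics/a3.png",cv2.resize(s[130:270,255:395],None,fx=4.2,fy=4.2,interpolation=2))
E
```

```text
[ 0.49093552 -0.09206424  0.17806588] [-0.43345114 -0.18264351 -0.18657775]
```

View pics/a3.png

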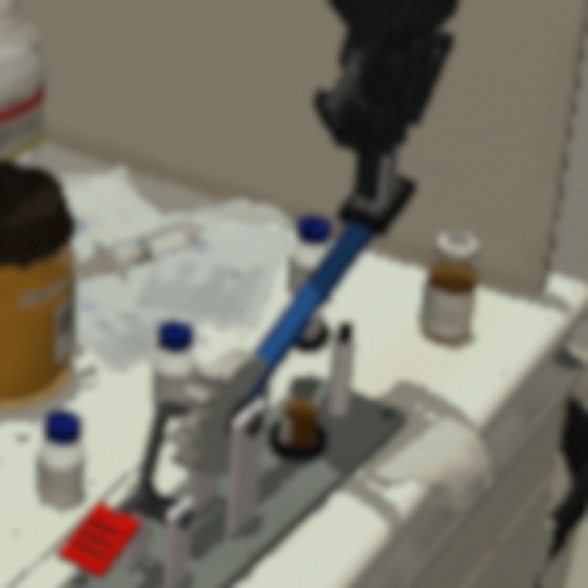

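The fingers rest on the black pad near (378,200) in the crop. The arm is about half down and the vial stands in its nest. I'll continue along the arc.

Call:
servo_tool(
  rows=[
    [[0, 0, 0, 0, 0.004, 0.008, -1], [0, 0, 0, 0, 0.004, 0.008, -1], [0, 0, 0, 0, 0.003, 0.008, -1], [0, 0, 0, 0, 0.003, 0.008, -1], [0, 0, 0, 0, 0.003, 0.008, -1], [0, 0, 0, 0, 0.002, 0.008, -1], [0, 0, 0, 0, 0.001, 0.005, -1], [0, 0, 0, 0, 0, 0, -1]],
  ],
)

```text
t: 6.8
tcp_pos: [0.4901, -0.1124, 0.1251]
tool_rot: [0.999, -0.034, 0.0, 0.0]
force: [-0.2, -0.3, 0.1]
finger_gap: -0.002
gripper_force: 0.0
```

Call:
servo_tool(
  rows=[
    [[0, 0, 0, 0, 0.001, 0.005, -1], [0, 0, 0, 0, 0, 0.004, -1], [0, 0, 0, 0, 0, 0.003, -1]],
  ],
)

```text
t: 7.05
tcp_pos: [0.4902, -0.1136, 0.1139]
tool_rot: [0.999, -0.034, 0.001, 0.001]
force: [-0.9, 1.3, 20.7]
finger_gap: -0.003
gripper_force: 11.6
```

Call:
servo_tool(
  rows=[
    [[0, 0, 0, 0, 0, 0.002, -1], [0, 0, 0, 0, 0, 0.002, -1], [0, 0, 0, 0, 0, 0.002, -1], [0, 0, 0, 0, 0, 0, -1], [0, 0, 0, 0, 0, 0, -1], [0, 0, 0, 0, 0, 0, -1]],
  ],
)

```text
t: 7.55
tcp_pos: [0.4904, -0.1137, 0.1136]
tool_rot: [0.999, -0.034, 0.002, 0.001]
force: [-10.2, 5.0, 50.7]
finger_gap: -0.002
gripper_force: 25.3
```

It's hard on the stop (z no longer falls, 50 N). I'll lift off slowly, then check.

Call:
servo_tool(
  rows=[
    [[0, 0, 0, 0, 0, -0.005, -1], [0, 0, 0, 0, 0, -0.005, -1], [0, 0, 0, 0, 0, -0.02, -1], [0, 0, 0, 0, 0, -0.04, -1], [0, 0, 0, 0, 0, -0.04, -1], [0, 0, 0, 0, 0, -0.04, -1], [0, 0, 0, 0, 0, 0, -1]],
  ],
)

```text
t: 8.13
tcp_pos: [0.4942, -0.1156, 0.2645]
tool_rot: [0.999, -0.035, 0.007, 0.004]
force: [0.7, -1.3, 0.3]
finger_gap: 0.001
gripper_force: 0.0
```

```bash
python3 - <<'E'
from h import *
s=manip.snapshot("side"); st=manip.sense(); print(st["tcp_pos"],st["force"])
cv2.imwrite("pics/a4.png",cv2.resize(s[150:290,255:395],None,fx=4.2,fy=4.2,interpolation=2))
E
```

```text
[ 0.49250429 -0.11487983  0.26143312] [ 1.34305161 -0.12255758  0.0579966 ]
```

View pics/a4.png

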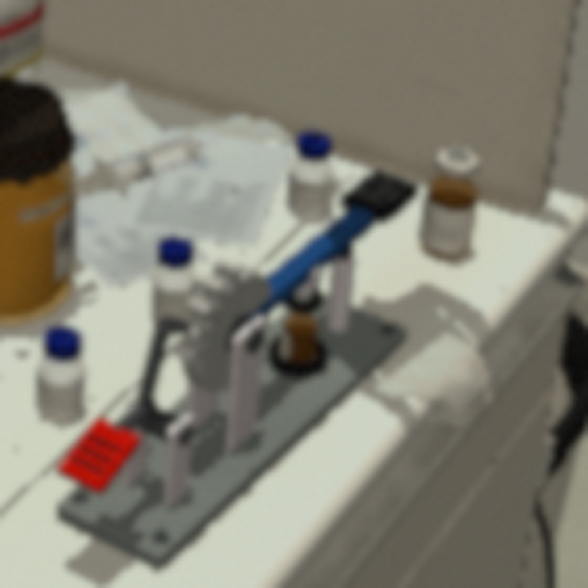

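The arm is level on its stop post (342,260), the foot is on the vial, the tab (100,455) is still down, and the bystanders haven't moved. I'm handing it in.

```bash
python3 -c "
from station import manip
print(manip.sign_off())"
```

```text
the job is handed in; nothing more can be done
None
```

The pawl's red tab is pressed fully down and the blue arm is down on its stop, with the foot on the vial. I handed the job in at about 8 s; the sign-off gave no verdict, so I can't confirm the score.

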